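# Load the cutlery cassette and unclip it from its stand

## Robot

A 6-joint arm with a two-finger parallel gripper is mounted at the origin on a cart in front of the work surface, level with it; the furniture and walls round the work are solid. World frame = base frame: x ahead of the robot, y to its left, z up, the work surface at z = 0. Lengths are in m, angles in rad, forces in N, time in s.
With the tool pointing down it reaches from about 0.35 to 0.775 m from the base axis. Payload 7.3 kg.
Tool frame: the origin (TCP) lies between the finger pads, 19 mm behind the fingertips; this is the grasp point; z points along the fingers, y is the line along which they close (so a half turn about z gives the same grasp; the last joint's range is limited). The gripper opens to 92 mm and grips with 3 to 60 N. Pads are 19 mm wide; open, the fingers measure 130 mm over their backs; the gripper's body (75 mm by 190 mm) begins 47 mm behind the grasp point.
Start: joints at [-1.293, 0.342, 1.524, -0, 1.275, -0.146], TCP at [0.216, -0.479, 0.246] pointing down, gripper open.
Joint ranges: [-2.53, 2.53], [-0.77, 2.02], [0.04, 2.7], [-1, 4.14], [0.28, 2.66], [-3.11, 3.11]. Speed limits (rad/s): [2.57, 2.57, 3.14, 3.14, 3.14, 3.14].

## Interface

Orientations are given as [roll, pitch, yaw] about the fixed x, y, z axes, in that order (R = Rz(yaw) Ry(pitch) Rx(roll)).
In Python, from cell import * gives the robot as it stands.
- The arm moves only by the tool arm_command, never from a script. Its arguments are lists of equal length, an entry for each row: "xyz": the shift along the world's x, y, z in mm, a list of three; "spin": the turn about the world's z in degrees. In form: {"xyz": [[tx, ty, tz], ...], "spin": [spin, ...]}. A call has 1 to 20 rows; each row shifts and turns the commanded pose from where the row before left it; what a row does not reach is not made up. A row lasts 1/10 s, in which the tool goes at most 50 mm and 8.59 degrees, less where a joint would pass 70% of its speed; a pose out of reach is approached as far as the arm can. A call with a gripper value outside its range is refused whole. "jaw" is the opening, from -1 (shut) to 1 (fully open), set as the call begins (left out, the last holds). The fingers move at their own pace and stop on an object; "squeeze" is the grip in N (left out, the last holds). Time passes only in rows, so rows that do not move let the fingers close. It gives the time, the measured TCP pose, the force, the opening and the grip force at its end, in the units of the state.
- observe(): the state, without advancing time (a new reading comes with each control period).
- read_camera(name): name is "side" or "top"; returns a dict with "img" (400x640x3 uint8, red, green, blue), "depth" (400x640 float32, m along the optical axis (not along the pixel's ray), 0 where there is no reading), "fx", "fy", "cx", "cy" (pixels), "world_from_camera" (4x4, takes a point from camera to world coordinates). Camera axes: x right, y up, looking along -z (the intrinsics and any distortion apply to the point x, -y, -z); pixel columns grow to the right and rows downward; lengths in m; the calibration is good to about 2 mm. A picture is of the moment at which its call begins.
- hand_in(): hands the job in; it is judged then, once.
The state is a dict: "time": time; "qpos": joint angles; "qvel": joint speeds; "joint_efforts": joint torques, N m; "tool_pos": TCP position; "tool_rot": TCP orientation; "contact_force": force on the tool from outside, world axes, zero at the start; "torque": the same for the moment, N m; "opening": finger opening in m; "grip_force": force on a finger pad.
Only numpy, scipy, OpenCV 4.12 (cv2) and the standard library are available. Lean on these libraries where they do the work, as an engineer would, in place of code of your own. Each camera call takes 0.05 s, during which the arm holds its last target. There are 200 camera calls.

## Task

Load the cutlery cassette while it is still clipped on its stand: lay the teaspoon flat, bowl up, in the narrow compartment and the bottle opener flat in the wide one, and let go of them. Then pinch the two spring catches on the cassette's middle tower fully together and lift the loaded cassette straight off its stand, level, about 8 cm up. Finish while still holding it there by the pinched catches, with both pieces lying in their compartments and the other things on the hob and worktop left where they are.

Things in the scene. Friction and masses are not known exactly. Their poses are not given: they have to be found in the camera images.
- stand: fixed low steel stand, plate 166x240x8 mm; origin at the centre of its underside, axes as the cassette's. Corner guides 13 mm above the plate hold the cassette with 2 mm play. Two keepers (24 mm wide in x, at y = +-28..43 mm) rise through the cassette's deck to 28 mm above the stand's underside; their lips hook over the catches' noses
- cassette: loose light grey cutlery tray 146 (x) x 220 (y) mm, 0.32 kg, clipped on the stand. Origin: centre of its underside (8 mm above the hob); x along the two compartments, z up. Floor 3 mm thick. Mid tower: top at z = 67 mm, 62 mm long in x, catches on its +y and -y sides.
- catch_a (a joint): press-in travel (m) of the black sprung catch on the tower's +y side: 0 out and hooked, 0.008 fully in; free of the keeper from 0.0065. Spring 3 N at 0, 10 N at 0.008. Its ribbed pad is 36 mm wide (x), z = 31..61 mm in the cassette; over both pads' outer faces 54 mm when out, 38 mm when fully pressed.
- catch_b (a joint): the same for the -y side catch, pressed towards +y
- grip (a point): point on the tower's axis midway between the two catch pads, 48 mm above the cassette's underside (tool centre there: fingertips about 29 mm above the cassette's underside, just over the keepers); close the fingers along the cassette's y axis. The microwave overhangs the back of the hob: beyond x = 0.54 m keep the wrist below z = 0.45 m
- spoon_bay (a point): centre of the floor of the narrow compartment, inner 140 (x) x 36 (y) mm, at y = +84 mm in the cassette, its axes. Walls 14 mm high, 3 mm thick; both long walls are open down to the floor at x = -28..28 mm (finger gaps), so that fingers can set a piece right down
- opener_bay (a point): centre of the floor of the wide compartment, inner 140 (x) x 46 (y) mm, at y = -84 mm in the cassette, its axes. Walls and finger gaps like the narrow one's
- teaspoon: steel teaspoon lying bowl up, 130 long (its x axis) x 27 x 11 mm, 20 g; origin at the middle of its length at its underside, z up; pick it across the middle
- opener: flat steel bottle opener, 127 long (its y axis) x 38 (at the ring end) x 9 mm, 60 g; origin at the middle of its length at its underside, z up; pick it across the waist in the middle
- timer: bystander: round wind-up kitchen timer, 63x63x45 mm; origin at its underside
- lime: bystander: lime, 53x46x48 mm; origin at its underside
- mug: bystander: grey mug with a handle, 84x123x91 mm; origin at its underside
- cork: bystander: wine cork lying down, 24x44x24 mm; origin at its underside
- stained_cork: bystander: a second wine cork lying down, 24x44x24 mm; origin at its underside
- spice_jar: bystander: spice jar with a red cap, 45x45x106 mm; origin at its underside

How it is judged:
By the outcome, as a careful person would: the job done as asked, in the order asked, and still so for the second after the job is handed in, while the arm keeps its last pose, push and grip.
It also fails if it takes over 58 s, if anything falls off the work surface, if the arm or the gripper's body presses on something with over 40 N, if the wrist force passes 120 N, or if a joint passes its speed limit or range.

## Working session

There is one attempt and no reset: what is moved stays moved. The work goes in short steps, Python scripts to look and compute and a tool call to move; the robot and the scene stay as the last step left them, time stands still between calls to the robot, and variables do not carry over. Pictures are saved under pics/ and viewed, at most 10 in all, crops included, and the job is handed in when it is done.

Besides the shell and the picture viewer there is one more tool, called after "Emit:" as name(argument=value, ...) on one line, values as JSON. arm_command: Moves the arm, as the interface text tells. Its arguments: {"type":"object","properties":{"xyz":{"type":"array","items":{"type":"array","items":{"type":"number"}}},"spin":{"type":"array","items":{"type":"number"}},"jaw":{"type":"number"},"squeeze":{"type":"number"}},"required":["xyz","spin"]}

```bash
mkdir -p pics; ls; python3 - <<'E'
from cell import *
import cv2,numpy as np
for n in("top","side"):
    c=read_camera(n); np.savez(f"{n}0.npz",**c)
    cv2.imwrite(f"pics/{n}0.png",c["img"][:,:,::-1]); print(n,c["fx"],c["fy"],c["cx"],c["cy"],c["world_from_camera"].round(3).tolist(),[k for k in c])
print(observe())
E
```

```text
pics
top 462.76571842365416 462.76571842365416 320.30206341480505 197.83684608576797 [[-0.193, 0.835, -0.515, -0.207], [-0.981, -0.163, 0.104, 0.141], [0.002, 0.526, 0.851, 1.294], [0.0, 0.0, 0.0, 1.0]] ['img', 'depth', 'fx', 'fy', 'cx', 'cy', 'world_from_camera']
side 381.9009498211171 381.9009498211171 316.94183591817597 198.67298917808455 [[0.985, 0.141, -0.096, 0.408], [-0.17, 0.8, -0.575, -0.747], [-0.005, 0.583, 0.813, 1.091], [0.0, 0.0, 0.0, 1.0]] ['img', 'depth', 'fx', 'fy', 'cx', 'cy', 'world_from_camera']
{'time': 0.1, 'qpos': array([-1.29301711e+00,  3.42639515e-01,  1.52487150e+00, -7.75283932e-05,
        1.27540298e+00, -1.45988084e-01]), 'qvel': array([ 0.00012274, -0.00188228, -0.00245816,  0.00158231,  0.00024633,
        0.00169975]), 'joint_efforts': array([ 1.64631252e-03, -4.32003415e+01, -2.44696105e+01,  7.19140680e-02,
        5.26721345e-02, -4.11234601e-05]), 'tool_pos': array([ 0.21579559, -0.4782486 ,  0.24493892]), 'tool_rot': array([-3.14027458e+00, -1.18864179e-04,  4.23789843e-01]), 'contact_force': array([-0.20829362,  0.14390949,  0.43258505]), 'torque': array([ 0.02550311, -0.00087858, -0.02549431]), 'grip_force': 0.0, 'opening': 0.09174832207409164}
```

View pics/top0.png

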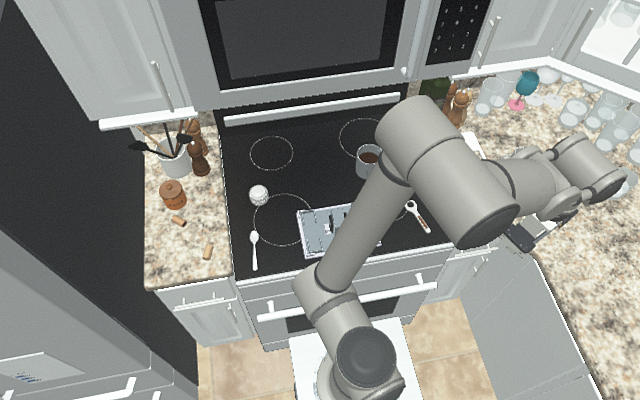

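View pics/side0.png

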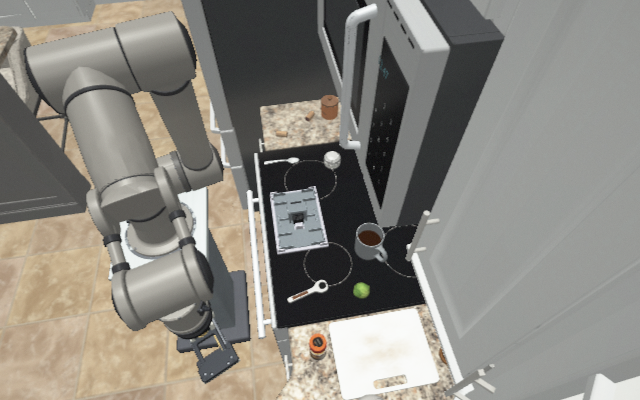

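The top view shows the spoon at (254,250), the cassette at (340,230), partly hidden by the arm, and the opener at (418,218). In the side view all three are clear: spoon (282,161), cassette (298,218), opener (308,291).

```bash
cat > h.py <<'E'
import numpy as np,cv2
def load(n): return dict(np.load(n))
def ray(c,uv):
    uv=np.atleast_2d(uv).astype(float); d=np.c_[(uv[:,0]-c["cx"])/c["fx"],-(uv[:,1]-c["cy"])/c["fy"],-np.ones(len(uv))]
    T=c["world_from_camera"]; return T[:3,3],d@T[:3,:3].T
def onplane(c,uv,z):
    o,d=ray(c,uv); return o+d*((z-o[2])/d[:,2])[:,None]
def cloud(c):
    v,u=np.mgrid[:400,:640]; o,d=ray(c,np.c_[u.ravel(),v.ravel()]); return (o+d*c["depth"].reshape(-1,1)).reshape(400,640,3)
E
python3 - <<'E'
from h import *
from cell import *
ims=[]
for n,boxes in(("side",dict(spoon=(258,150,304,172),opener=(280,275,332,308),cas=(262,180,335,258))),("top",dict(spoon=(244,226,264,276),opener=(398,195,436,238),cas=(290,195,385,262)))):
    c=load(n+"0.npz");P=cloud(c);g=c["img"].astype(int)
    for k,(a,b,e,f) in boxes.items():
        sub=P[b:f,a:e];z=sub[...,2];im=g[b:f,a:e]
        m=(im.max(2)>90)
        if k!="cas":
            m=m.astype(np.uint8);nn,l,s,_=cv2.connectedComponentsWithStats(m);i=1+s[1:,4].argmax();vu=np.argwhere(l==i)
            for h in (0.003,0.006):
                w=onplane(c,vu[:,::-1]+[a,b],h)[:,:2];r=cv2.minAreaRect(w.astype(np.float32)*1000)
                print(n,k,h,len(w),"mean",w.mean(0).round(4),"rect",r, "zmed",np.median(z[l==i]))
        else:
            q=sub[(z>0.015)&(z<0.09)]; print(n,k,np.percentile(q,[1,50,99],axis=0).round(4).tolist()); 
    if n=="side":
        for (a,b,e,f) in (boxes["cas"],boxes["opener"],boxes["spoon"]):
            ims.append(cv2.resize(c["img"][b:f,a:e],(380,int(380*(f-b)/(e-a))),interpolation=cv2.INTER_CUBIC))
L=ims[0];R=np.vstack(ims[1:]);H=max(len(L),len(R))
pad=lambda x:np.vstack([x,np.zeros((H-len(x),x.shape[1],3),np.uint8)])
cv2.imwrite("pics/crop.png",np.hstack([pad(L),pad(R)])[:,:,::-1])
E
```

```text
side spoon 0.003 136 mean [0.4398 0.2199] rect ((432.23004150390625, 221.92678833007812), (30.998512268066406, 128.4866943359375), 82.56321716308594) zmed 0.004667087369472522
side spoon 0.006 136 mean [0.4397 0.2172] rect ((432.16217041015625, 219.25555419921875), (30.913026809692383, 128.13235473632812), 82.56321716308594) zmed 0.004667087369472522
side opener 0.003 293 mean [ 0.4552 -0.3071] rect ((451.1705017089844, -300.2882385253906), (135.79150390625, 45.8603515625), 8.711179733276367) zmed 0.008567596528229915
side opener 0.006 293 mean [ 0.4551 -0.3084] rect ((451.0503845214844, -301.51953125), (135.41714477539062, 45.73389434814453), 8.711150169372559) zmed 0.008567596528229915
side cas [[0.3779, -0.1642, 0.0151], [0.4553, -0.062, 0.0254], [0.5322, 0.065, 0.0789]]
top spoon 0.003 218 mean [0.4383 0.2188] rect ((438.8374938964844, 220.8992462158203), (30.767236709594727, 149.24301147460938), 79.843017578125) zmed 0.004722994108157019
top spoon 0.006 218 mean [0.4368 0.2186] rect ((437.3365173339844, 220.71395874023438), (30.695735931396484, 148.8961944580078), 79.84300231933594) zmed 0.004722994108157019
top opener 0.003 381 mean [ 0.4733 -0.2961] rect ((458.7517395019531, -287.42620849609375), (159.97152709960938, 69.81909942626953), 9.068593978881836) zmed 0.0095986868620479
top opener 0.006 381 mean [ 0.4717 -0.2951] rect ((457.2044982910156, -286.43011474609375), (159.59970092773438, 69.65685272216797), 9.068593978881836) zmed 0.0095986868620479
top cas [[0.3758, -0.1095, 0.0151], [0.4544, -0.0222, 0.0291], [0.53, 0.067, 0.079]]
```

View pics/crop.png

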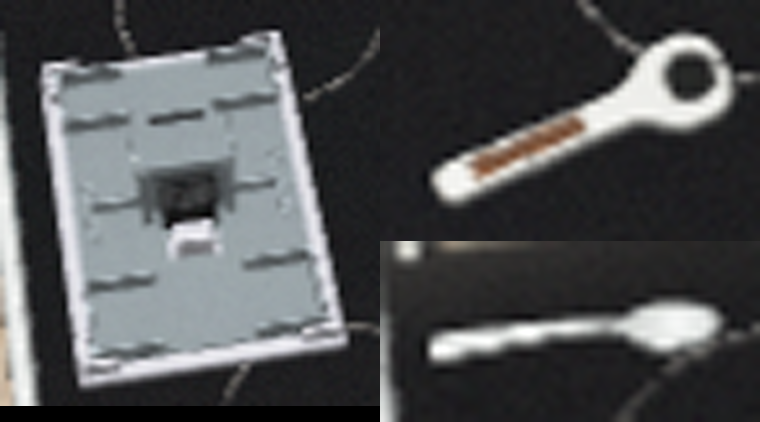

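The crop shows the cassette nearly aligned with world axes, narrow compartment on top (+y), opener ring towards +x, spoon bowl towards +x. Refining the numbers.

```bash
cat >> h.py <<'E'
def axis(w):
    """centre (mid extent), length, width, long-axis angle deg of 2D pts (m)"""
    (cx,cy),(a,b),t=cv2.minAreaRect((w*1000).astype(np.float32))
    bp=cv2.boxPoints(((cx,cy),(a,b),t)); e=max((bp[1]-bp[0],bp[2]-bp[1]),key=np.linalg.norm)
    return np.round([cx,cy,max(a,b),min(a,b),np.degrees(np.arctan2(e[1],e[0]))],1)
def comp(c,box,thr,z):
    a,b,e,f=box; m=(c["img"][b:f,a:e].max(2)>thr).astype(np.uint8)
    n,l,s,_=cv2.connectedComponentsWithStats(m); i=1+s[1:,4].argmax(); vu=np.argwhere(l==i)
    return onplane(c,vu[:,::-1]+[a,b],z)[:,:2]
E
python3 - <<'E'
from h import *
s=load("side0.npz");t=load("top0.npz")
for nm,c,bs,bo in(("side",s,(264,150,304,172),(280,275,332,308)),("top",t,(244,226,264,271),(402,195,434,236))):
    for thr in(110,150):
        ws=comp(c,bs,thr,0.005);wo=comp(c,bo,thr,0.008)
        print(nm,thr,"spoon",axis(ws),"opener",axis(wo))
        for k,w in(("sp",ws),("op",wo)):
            A=axis(w);th=np.radians(A[4]);e=np.array([np.cos(th),np.sin(th)]);r=w-A[:2]/1000
            l=r@e;q=r@[-e[1],e[0]];print(k,[(round(i*1e3),round(1e3*np.median(q[abs(l-i)<.006]),1),round(1e3*np.ptp(q[abs(l-i)<.006]),1)) for i in np.arange(-.055,.06,.0155) if (abs(l-i)<.006).any()])
for nm,c in(("side",s),("top",t)):
    P=cloud(c).reshape(-1,3);q=P[(abs(P[:,0]-.455)<.13)&(abs(P[:,1]+.04)<.15)]
    for lo,hi in((.066,.085),(.005,.034)):
        w=q[(q[:,2]>lo)&(q[:,2]<hi)];print(nm,lo,len(w),axis(w[:,:2]),np.median(w,axis=0).round(4))
    if nm=="side":
        # plate: bright mask at z=8mm
        print("plate",axis(comp(c,(262,176,340,262),100,.008)),axis(comp(c,(262,176,340,262),100,.02)))
        w=q[(q[:,2]>.019)&(q[:,2]<.034)];print("walls z hist",np.histogram(w[:,2],8))
        w=q[(q[:,2]>.0225)&(q[:,2]<.034)]
        print("y hist of walls",[(int(b),int(n)) for n,b in zip(*np.histogram(w[:,1]*1000,np.arange(-170,80,6)))])
E
```

```text
side 110 spoon [432.3 220.2 128.1  30.1  -7.1] opener [ 447.3 -302.9  127.7   45.6    8.7]
sp [(-55, np.float64(-5.3), np.float64(15.1)), (-40, np.float64(-5.7), np.float64(15.0)), (-24, np.float64(-1.9), np.float64(10.4)), (-8, np.float64(-0.1), np.float64(5.4)), (7, np.float64(4.1), np.float64(5.4)), (22, np.float64(1.0), np.float64(10.4)), (38, np.float64(0.0), np.float64(30.1)), (54, np.float64(-0.6), np.float64(25.5))]
op [(-55, np.float64(-14.6), np.float64(17.5)), (-40, np.float64(-12.5), np.float64(16.7)), (-24, np.float64(-11.3), np.float64(15.7)), (-8, np.float64(-9.2), np.float64(16.8)), (7, np.float64(-7.1), np.float64(14.9)), (22, np.float64(-4.3), np.float64(38.0)), (38, np.float64(-6.1), np.float64(37.8)), (54, np.float64(-10.9), np.float64(36.9))]
side 150 spoon [432.3 220.3 128.   21.1  -7.3] opener [ 449.8 -312.3  126.7   36.4   18. ]
sp [(-55, np.float64(-5.3), np.float64(10.3)), (-40, np.float64(-3.7), np.float64(5.5)), (-24, np.float64(0.5), np.float64(5.4)), (-8, np.float64(2.3), np.float64(0.4)), (7, np.float64(1.5), np.float64(0.4)), (22, np.float64(0.8), np.f
[... 2230 characters left out ...]
, array([0.01901325, 0.02079894, 0.02258463, 0.02437033, 0.02615602,
       0.02794172, 0.02972741, 0.0315131 , 0.0332988 ]))
y hist of walls [(-170, 4), (-164, 16), (-158, 19), (-152, 5), (-146, 5), (-140, 0), (-134, 2), (-128, 4), (-122, 2), (-116, 13), (-110, 23), (-104, 0), (-98, 2), (-92, 13), (-86, 11), (-80, 8), (-74, 17), (-68, 6), (-62, 3), (-56, 4), (-50, 3), (-44, 0), (-38, 0), (-32, 0), (-26, 0), (-20, 0), (-14, 0), (-8, 0), (-2, 0), (4, 0), (10, 20), (16, 9), (22, 2), (28, 3), (34, 3), (40, 3), (46, 7), (52, 24), (58, 1), (64, 1), (70, 0)]
top 0.066 209 [457.2 -43.4  65.1  44.2 -38.9] [ 0.457  -0.0442  0.0736]
top 0.005 1568 [462.  -36.4 283.7 239.8 -89.6] [0.4613 0.02   0.011 ]
```

Emit:
arm_command(xyz=[[33, 36, 0], [33, 36, 0], [33, 36, 0], [33, 36, 0], [32, 34, 0], [8, 40, 0], [8, 40, 0], [8, 40, 0], [8, 40, 0], [8, 40, 0], [2, 40, -10], [2, 40, -10], [2, 40, -10], [2, 40, -10], [2, 40, -10], [2, 40, -10], [0, 40, -10], [0, 39, -10], [0, 0, 0]], spin=[-2, -2, -2, -2, -2, -2, -2, -2, -2, -2, -2, -2, -2, -2, -2, -1, 0, 0, 0], jaw=0)

```text
time: 2.0
tool_pos: [0.4307, 0.2219, 0.164]
tool_rot: [3.142, 0.003, -0.113]
contact_force: [-0.2, -0.9, -0.2]
opening: 0.046
grip_force: 0.0
```

```bash
python3 - <<'E'
from h import *
from cell import *
c=read_camera("top");np.savez("top1.npz",**c)
s=load("side0.npz")
o=observe();print(o["tool_pos"].round(4),np.degrees(o["tool_rot"]).round(2),o["time"])
cr=lambda c,b:cv2.resize(c["img"][b[1]:b[3],b[0]:b[2]],None,fx=4,fy=4,interpolation=cv2.INTER_CUBIC)
a=cr(c,(285,185,475,280));cv2.imwrite("pics/top1.png",a[:,:,::-1])
for nm,cc in(("top",c),("side",s)):
    P=cloud(cc).reshape(-1,3);q=P[(abs(P[:,0]-.455)<.13)&(abs(P[:,1]+.04)<.15)]
    w=q[(q[:,2]>.066)&(q[:,2]<.085)];print(nm,"tower",len(w),axis(w[:,:2]),np.median(w[:,2]))
    for lo,hi in((.02,.03),):
        w=q[(q[:,2]>lo)&(q[:,2]<hi)]
        for ax in(0,1):print(nm,"xy"[ax],[(int(b),int(n)) for n,b in zip(*np.histogram(w[:,ax]*1000,np.arange(-172,580,4))) if n>5])
print("opener",axis(comp(c,(395,190,440,240),110,.008)),axis(comp(c,(395,190,440,240),150,.008)))
E
```

```text
[0.4309 0.2201 0.1645] [ 1.7994e+02  1.2000e-01 -6.5000e+00] 2.05
top tower 133 [448.6 -59.7  66.5  34.8 -22.9] 0.07391831743989696
top x [(372, 7), (376, 14), (380, 40), (384, 9), (388, 6), (392, 8), (396, 6), (400, 7), (404, 6), (420, 9), (424, 15), (440, 9), (444, 7), (520, 7), (524, 13)]
top y [(-164, 12), (-160, 17), (-156, 19), (-152, 6), (-136, 7), (-112, 8), (-108, 20), (-92, 8), (-88, 7), (-84, 6), (16, 8), (52, 11), (56, 7)]
side tower 223 [454.7 -49.   61.7  54.5   0.8] 0.0748729413815743
side x [(376, 12), (380, 20), (384, 14), (388, 8), (392, 11), (396, 13), (400, 7), (404, 6), (408, 9), (416, 8), (420, 8), (424, 8), (444, 8), (448, 6), (452, 7), (456, 7), (460, 7), (484, 8), (488, 11), (492, 10), (496, 8), (500, 7), (504, 9), (508, 6), (512, 9), (516, 10), (520, 13), (524, 31), (528, 9), (532, 8)]
side y [(-168, 7), (-164, 13), (-160, 38), (-156, 8), (-112, 29), (-108, 16), (-92, 12), (-88, 9), (-80, 6), (-76, 10), (-72, 7), (-52, 13), (12, 26), (16, 10), (48, 7), (52, 26), (56, 8), (60, 7), (64, 9)]
opener [ 444.5 -300.1  127.4   43.4    8.5] [ 444.5 -303.3  126.3   37.     8.5]
```

View pics/top1.png

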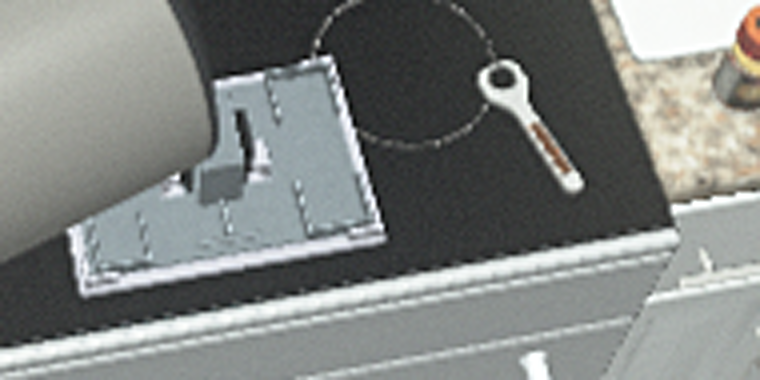

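The crop shows the empty cassette with its wide bay facing the opener, and the opener's handle end at crop (572,183), ring at (502,82).

```bash
python3 - <<'E'
from h import *
s=load("side0.npz");t=load("top1.npz")
for nm,c,b in(("side",s,(280,275,332,308)),("top",t,(395,190,440,240))):
    w=comp(c,b,130,.008)*1000
    lo,hi=w[w[:,0]<430],w[w[:,0]>465]
    # solid ring centroid by enclosing circle
    r=cv2.minEnclosingCircle(hi[hi[:,0]>478].astype(np.float32));
    ang=lambda p:np.degrees(np.arctan2(*(p[::-1])))
    d=np.array(r[0])-lo.mean(0);a=ang(d);e=d/np.linalg.norm(d);l=(w-lo.mean(0))@e
    mid=(l.min()+l.max())/2
    print(nm,"ring",r,"handle",lo.mean(0),"ang",a,"len",np.ptp(l),"mid",lo.mean(0)+mid*e)
for nm,c in(("side",s),("top",t)):
    P=cloud(c).reshape(-1,3)*1000
    for ax,vals in((1,(-158.5,-109.5,14.5,53.5)),(0,(382,525))):
        for v in vals:
            o=1-ax;cen=(453.5,-50)[o];L=(66,95)[o]
            q=P[(abs(P[:,ax]-v)<9)&(P[:,2]>20.5)&(P[:,2]<29)&(abs(P[:,o]-cen)<L)&(abs(P[:,o]-cen)>(30 if ax else 0))]
            if len(q)<15: continue
            f=cv2.fitLine(q[:,:2].astype(np.float32),cv2.DIST_HUBER,0,.01,.01).ravel()
            dv=f[o];x=f[2:][ax]+(cen-f[2:][o])*f[ax]/f[o]
            print(nm,"xy"[ax],v,len(q),"slope deg",np.degrees(f[ax]/f[o]).round(2),"at centre",x.round(1))
E
```

```text
side ring ((493.2903747558594, -299.53692626953125), 20.07996368408203) handle [ 407.46367599 -321.70830476] ang 14.484408956919186 len 126.87266215979412 mid [ 449.05044296 -310.96530795]
top ring ((490.5316467285156, -296.1201477050781), 19.71759796142578) handle [ 404.77379621 -318.36158732] ang 14.539414904847238 len 127.12734890286636 mid [ 445.11694265 -307.89852592]
side y -158.5 38 slope deg 0.88 at centre -157.8
side y -109.5 35 slope deg -0.57 at centre -109.2
side y 14.5 25 slope deg -0.68 at centre 15.0
side y 53.5 26 slope deg 0.33 at centre 54.4
side x 382 22 slope deg 0.09 at centre 383.5
side x 525 33 slope deg -0.7 at centre 525.4
top y -158.5 24 slope deg 0.47 at centre -156.7
top y -109.5 23 slope deg -0.29 at centre -107.0
top x 382 38 slope deg 0.0 at centre 382.0
top x 525 15 slope deg 2.0 at centre 527.8
```

Emit:
arm_command(xyz=[[1, 0, -40], [0, 0, -40], [0, 0, -30], [0, 0, -20], [0, 0, -8], [0, 0, -4], [0, 0, 0], [0, 0, 0]], spin=[-0.5, 0, 0, 0, 0, 0, 0, 0])

```text
time: 2.85
tool_pos: [0.4337, 0.2184, 0.0246]
tool_rot: [-3.141, -0.002, -0.126]
contact_force: [-1.0, 0.2, 0.9]
opening: 0.046
grip_force: 0.0
```

Emit:
arm_command(xyz=[[0, 0, -2], [0, 0, 0]], spin=[0, 0])

```text
time: 3.05
tool_pos: [0.4332, 0.2185, 0.022]
tool_rot: [-3.141, -0.001, -0.126]
contact_force: [-0.4, 0.6, -1.1]
opening: 0.0458
grip_force: 0.0
```

Emit:
arm_command(xyz=[[0, 0, 0], [0, 0, 0], [0, 0, 0], [0, 0, 0], [0, 0, 0], [0, 0, 0], [0, 0, 0], [0, 0, 0]], spin=[0, 0, 0, 0, 0, 0, 0, 0], jaw=-1, squeeze=15)

```text
time: 3.85
tool_pos: [0.4329, 0.2185, 0.0216]
tool_rot: [3.142, 0.0, -0.126]
contact_force: [-0.3, -1.0, 0.8]
opening: 0.0203
grip_force: 14.9
```

Emit:
arm_command(xyz=[[0, 0, 20], [0, 0, 30], [0, 0, 30], [0, 0, 0], [0, 0, 0]], spin=[0, 0, 0, 0, 0])

```text
time: 4.35
tool_pos: [0.433, 0.2185, 0.1018]
tool_rot: [-3.141, -0.001, -0.126]
contact_force: [0.3, 0.4, -1.6]
opening: 0.0207
grip_force: 14.9
```

```bash
python3 - <<'E'
from h import *
from cell import *
ims=[]
for n,b in(("side",(240,90,340,190)),("top",(215,180,315,280))):
    c=read_camera(n);np.savez(n+"2.npz",**c);ims.append(cv2.resize(c["img"][b[1]:b[3],b[0]:b[2]],(400,400),interpolation=cv2.INTER_CUBIC))
cv2.imwrite("pics/grasp.png",np.hstack(ims)[:,:,::-1]);o=observe();print(o["opening"],o["grip_force"],o["tool_pos"])
E
```

```text
0.020485508172046155 14.917442578080227 [0.43214003 0.21820729 0.1005197 ]
```

View pics/grasp.png

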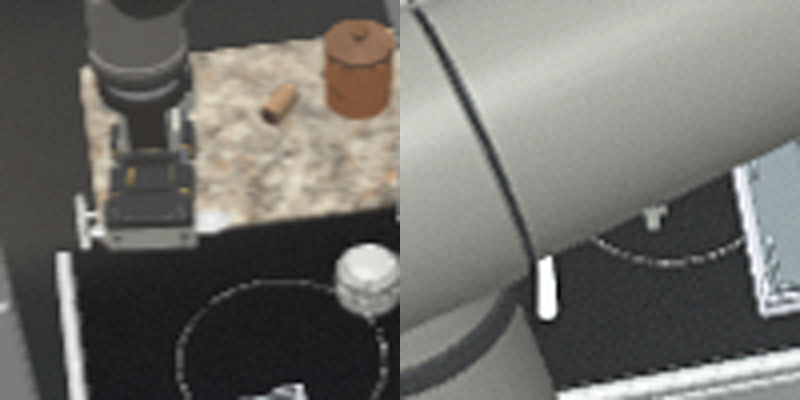

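Side: gripper holds the spoon, bowl tip showing at crop (215,222). Top: handle end at crop (547,318), coming out from beneath the arm.

```bash
python3 - <<'E'
from h import *
t=load("top2.npz");s=load("side2.npz")
print(onplane(t,[[251.7,245],[251.7,252],[251.5,258.5],[251.7,260]],.085).round(4))
P=cloud(t);print("d top",[P[v,251].round(4).tolist() for v in(246,250,254,258)])
P=cloud(s);print("d side",[P[145,u].round(4).tolist() for u in(290,292,294,296)],[P[v,293].round(4).tolist() for v in(142,144,147)])
print(onplane(s,[[290,145.5],[296,145.5]],.088).round(4))
E
```

```text
[[0.4063 0.2194 0.085 ]
 [0.3843 0.2219 0.085 ]
 [0.3642 0.2249 0.085 ]
 [0.3595 0.2248 0.085 ]]
d top [[0.4016, 0.2214, 0.0889], [0.3923, 0.2234, 0.0822], [0.3799, 0.2248, 0.0819], [0.3669, 0.2262, 0.0832]]
d side [[0.471, 0.22, 0.0815], [0.4782, 0.2194, 0.0807], [0.4851, 0.2149, 0.0841], [0.4918, 0.2089, 0.089]] [[0.4902, 0.3164, -0.0046], [0.4823, 0.2222, 0.0823], [0.4805, 0.209, 0.0807]]
[[0.4703 0.2113 0.088 ]
 [0.4915 0.2075 0.088 ]]
```

Emit:
arm_command(xyz=[[4, -20, 0], [4, -30, 0], [4, -35, 0], [4, -35, 0], [4, -35, 0], [3, -18, 0], [0, -10, 0], [0, 0, -20], [0, 0, 0], [0, 0, 0], [0, 0, 0]], spin=[1.2, 1.2, 1.2, 1.2, 1.2, 1.2, 0, 0, 0, 0, 0])

```text
time: 5.55
tool_pos: [0.456, 0.036, 0.0818]
tool_rot: [3.142, -0.0, 0.0]
contact_force: [0.2, -0.5, 1.0]
opening: 0.0206
grip_force: 14.9
```

```bash
python3 - <<'E'
from h import *
from cell import *
b=(255,150,345,260)
c=read_camera("side");np.savez("side3.npz",**c);cv2.imwrite("pics/over.png",cv2.resize(c["img"][b[1]:b[3],b[0]:b[2]],None,fx=5,fy=5,interpolation=cv2.INTER_CUBIC)[:,:,::-1])
o=[observe() for _ in range(3)];print([ (x["tool_pos"].round(4),np.degrees(x["tool_rot"]).round(2)) for x in o])
E
```

```text
[(array([0.4561, 0.0359, 0.082 ]), array([ 1.7999e+02, -3.0000e-02,  2.0000e-02])), (array([0.4561, 0.0359, 0.082 ]), array([ 1.7999e+02, -3.0000e-02,  2.0000e-02])), (array([0.4561, 0.0359, 0.082 ]), array([ 1.7999e+02, -3.0000e-02,  2.0000e-02]))]
```

View pics/over.png

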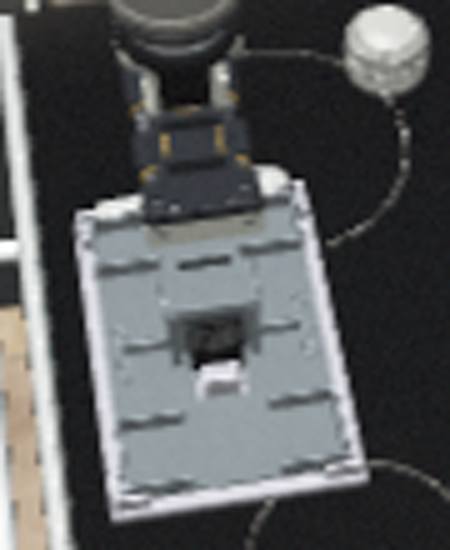

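The spoon is held above the narrow bay: handle end at crop (95,213), bowl end at (290,183).

```bash
python3 - <<'E'
from h import *
s=load("side3.npz")
P=cloud(s)
for y,x in((193,274),(193,276),(193,278),(187,309),(187,311),(187,312),(186,313)):print(x,P[y,x].round(4),s["img"][y,x].max())
for r in(192,193,194):print(s["img"][r,268:286].max(1))
for r in(185,187):print(s["img"][r,304:320].max(1))
E
```

```text
274 [0.3909 0.0261 0.0663] 174
276 [0.3971 0.0537 0.028 ] 189
278 [0.4039 0.0565 0.0227] 190
309 [0.5105 0.0342 0.0616] 226
311 [0.5214 0.0637 0.0211] 160
312 [0.5248 0.0622 0.0222] 124
313 [0.5289 0.0653 0.0231] 151
[ 32  25 131 181 220 229 229 233 233 242 238 202 155 139 145 115  70  72]
[ 28  31 173 177 147 156 174 202 189 193 190 147 108  83  86  75  50  57]
[ 30  54 162 177 181 153  98 104 105 109 110  97  87  84  85  73  47  42]
[ 66  67 129 219 236 231 227 218 145  34  32  29  30  33  30  30]
[ 96  69  71 191 232 226 202 160 124 103 198 174  41  29  27  32]
```

Emit:
arm_command(xyz=[[0, -1, -15], [0, 0, -15], [0, 0, -8], [0, 0, -5], [0, 0, -3], [0, 0, -1], [0, 0, 0], [0, 0, 0]], spin=[0, 0, 0, 0, 0, 0, 0, 0])

```text
time: 6.4
tool_pos: [0.4562, 0.0344, 0.0349]
tool_rot: [3.141, -0.001, -0.0]
contact_force: [1.1, 0.4, 0.2]
opening: 0.0204
grip_force: 14.9
```

Emit:
arm_command(xyz=[[0, 0, -1], [0, 0, 0], [0, 0, 0]], spin=[0, 0, 0])

```text
time: 6.7
tool_pos: [0.456, 0.0344, 0.0336]
tool_rot: [3.141, -0.0, -0.0]
contact_force: [0.4, -0.7, -1.7]
opening: 0.0203
grip_force: 14.9
```

Emit:
arm_command(xyz=[[0, 0, 0], [0, 0, 0], [0, 0, 0], [0, 0, 0], [0, 0, 10], [0, 0, 20], [0, 0, 30], [0, 0, 40], [0, 0, 40], [0, 0, 10], [0, -40, 0], [0, -45, 0], [0, -45, 0], [0, -45, 0], [0, -45, 0], [0, -45, 0], [-5, -45, 0], [-4, -34, 0], [0, 0, 0]], spin=[0, 0, 0, 0, 0, 0, 0, 0, 0, 0, 2, 2, 2, 2, 2, 2, 2, 0.5, 0], jaw=-0.35)

```text
time: 8.6
tool_pos: [0.4459, -0.3135, 0.1832]
tool_rot: [3.14, 0.0, 0.249]
contact_force: [-0.2, 1.1, -0.0]
opening: 0.0301
grip_force: 0.0
```

```bash
python3 - <<'E'
from h import *
from cell import *
b=(255,150,345,260);t=(285,180,400,270)
c=read_camera("side");np.savez("side4.npz",**c);d=read_camera("top");np.savez("top4.npz",**d)
A=cv2.resize(c["img"][b[1]:b[3],b[0]:b[2]],(450,550),interpolation=cv2.INTER_CUBIC)
B=cv2.resize(d["img"][t[1]:t[3],t[0]:t[2]],(345,270),interpolation=cv2.INTER_CUBIC)
B=np.vstack([B,np.zeros((280,345,3),np.uint8)])
cv2.imwrite("pics/placed.png",np.hstack([A,B])[:,:,::-1])
o=observe();print(o["tool_pos"].round(4),np.degrees(o["tool_rot"]).round(2),o["opening"])
E
```

```text
[ 0.4463 -0.3096  0.1831] [-1.7993e+02  3.0000e-02  1.4370e+01] 0.029713283098336457
```

View pics/placed.png

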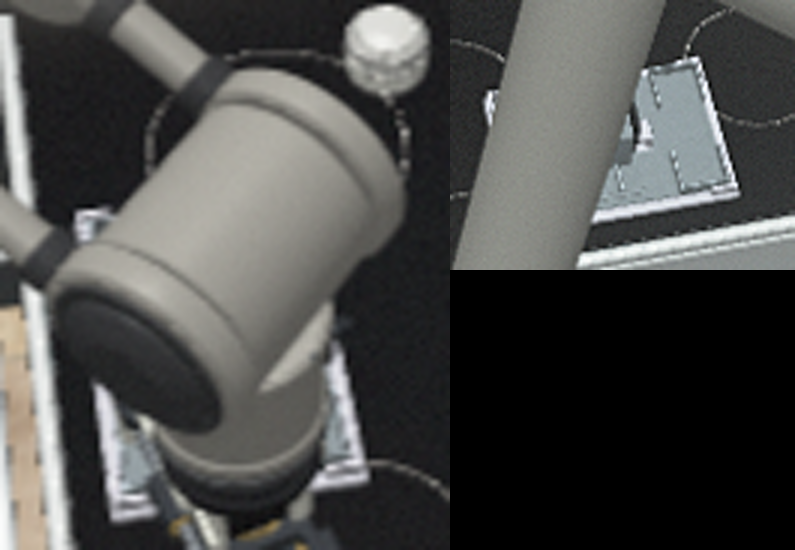

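The arm hides the bay in both views, so I'll check the spoon later. Next is the opener.

Emit:
arm_command(xyz=[[0, 0, -40], [0, 0, -40], [0, 0, -40], [0, 0, -25], [0, 0, -12], [0, 0, -4], [0, 0, 0], [0, 0, 0]], spin=[0, 0, 0, 0, 0, 0, 0, 0], jaw=0)

```text
time: 9.5
tool_pos: [0.4478, -0.3099, 0.024]
tool_rot: [3.139, -0.001, 0.253]
contact_force: [0.9, -0.2, 0.6]
opening: 0.0458
grip_force: 0.0
```

Emit:
arm_command(xyz=[[0, 0, 0], [0, 0, 0], [0, 0, 0], [0, 0, 0], [0, 0, 0], [0, 0, 0], [0, 0, 0], [0, 0, 0]], spin=[0, 0, 0, 0, 0, 0, 0, 0], jaw=-1, squeeze=20)

```text
time: 10.3
tool_pos: [0.4472, -0.3099, 0.0231]
tool_rot: [3.14, -0.001, 0.253]
contact_force: [-1.1, 0.8, 5.6]
opening: 0.0281
grip_force: 19.9
```

Emit:
arm_command(xyz=[[0, 0, 20], [0, 0, 30], [0, 0, 30], [0, 0, 0], [0, 0, 0], [0, 0, 0]], spin=[0, 0, 0, 0, 0, 0])

```text
time: 10.9
tool_pos: [0.4462, -0.3089, 0.1013]
tool_rot: [-3.14, 0.001, 0.253]
contact_force: [-0.0, 0.3, -0.9]
opening: 0.0275
grip_force: 19.6
```

```bash
python3 - <<'E'
from h import *
from cell import *
ims=[]
for n,b in(("side",(265,225,365,325)),("top",(380,165,480,265))):
    c=read_camera(n);np.savez(n+"5.npz",**c);ims.append(cv2.resize(c["img"][b[1]:b[3],b[0]:b[2]],(400,400),interpolation=cv2.INTER_CUBIC))
cv2.imwrite("pics/grasp2.png",np.hstack(ims)[:,:,::-1]);o=observe();print(o["opening"],o["grip_force"],o["tool_pos"])
E
```

```text
0.027223787089933785 19.62311213108478 [ 0.44626968 -0.30899091  0.10115721]
```

View pics/grasp2.png

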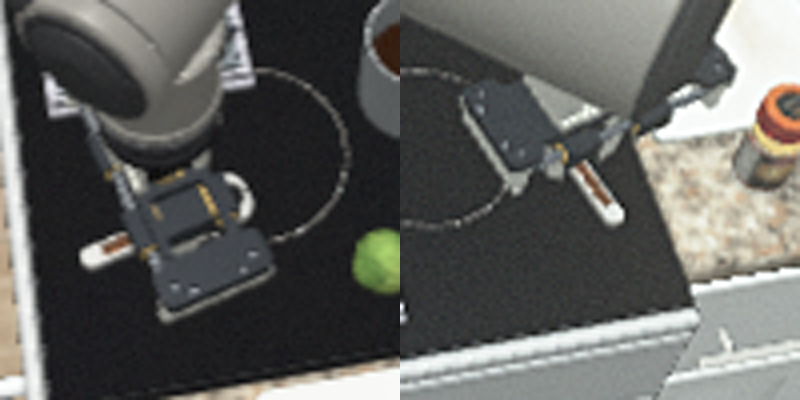

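The opener is held: handle end at crop (82,262) and ring edge at (252,200) in the side view. I'll measure the angle it has in the hand.

```bash
python3 - <<'E'
from h import *
s=load("side5.npz");t=load("top5.npz")
for nm,c,b in(("side",s,(280,270,300,298)),("top",t,(415,196,440,226))):
    P=cloud(c)[b[1]:b[3],b[0]:b[2]].reshape(-1,3);im=c["img"][b[1]:b[3],b[0]:b[2]].reshape(-1,3).max(1)
    q=P[(P[:,2]>.06)&(P[:,2]<.11)&(im>90)&(P[:,0]<.425)]
    f=cv2.fitLine(q[:,:2].astype(np.float32),cv2.DIST_HUBER,0,.01,.01).ravel()
    print(nm,len(q),"z",np.percentile(q[:,2],[5,50,95]).round(4),"ang",np.degrees(np.arctan(f[1]/f[0])),"pt",f[2:],"at x=.446:",f[3]+(.446-f[2])*f[1]/f[0],"xmin",q[:,0].min(),q[q[:,0].argmin()])
P=cloud(s);q=P[260:285,318:332].reshape(-1,3);q=q[(q[:,2]>.06)&(q[:,2]<.11)];print(len(q),q.max(0),q.min(0),np.median(q,0))
P=cloud(s)
E
```

```text
side 72 z [0.0838 0.0875 0.091 ] ang 13.496423 pt [ 0.40264806 -0.32223448] at x=.446: -0.31182945 xmin 0.3858500350905167 [ 0.38585004 -0.32659689  0.08581854]
top 73 z [0.0811 0.086  0.0901] ang 11.815668 pt [ 0.40479085 -0.31839013] at x=.446: -0.30976933 xmin 0.38356333836066325 [ 0.38356334 -0.32361283  0.08607827]
38 [ 0.50849378 -0.27634497  0.08940944] [ 0.49490961 -0.31479924  0.08034315] [ 0.50205242 -0.29656382  0.08592941]
```

Emit:
arm_command(xyz=[[2, 25, 0], [2, 35, 0], [2, 35, 0], [2, 35, 0], [0, 28, 0], [0, 18, 0], [0, 0, -20], [0, 0, -10], [0, 0, 0], [0, 0, 0], [0, 0, 0]], spin=[-3, -3, -3, -3, -2, 0, 0, 0, 0, 0, 0])

```text
time: 12.1
tool_pos: [0.4552, -0.1341, 0.0728]
tool_rot: [3.141, -0.0, 0.008]
contact_force: [-0.1, 0.3, -0.1]
opening: 0.0276
grip_force: 19.6
```

```bash
python3 - <<'E'
from h import *
from cell import *
ims=[]
for n,b in(("side",(255,160,345,260)),("top",(285,180,385,280))):
    c=read_camera(n);np.savez(n+"6.npz",**c);ims.append(cv2.resize(c["img"][b[1]:b[3],b[0]:b[2]],(400,400*(b[3]-b[1])//(b[2]-b[0])),interpolation=cv2.INTER_CUBIC)[:400])
cv2.imwrite("pics/over2.png",np.hstack(ims)[:,:,::-1]);o=observe();print(o["opening"],o["tool_pos"].round(4),np.degrees(o["tool_rot"]).round(2))
E
```

```text
0.027637426581977154 [ 0.4552 -0.134   0.073 ] [ 1.7997e+02 -5.0000e-02  4.5000e-01]
```

View pics/over2.png

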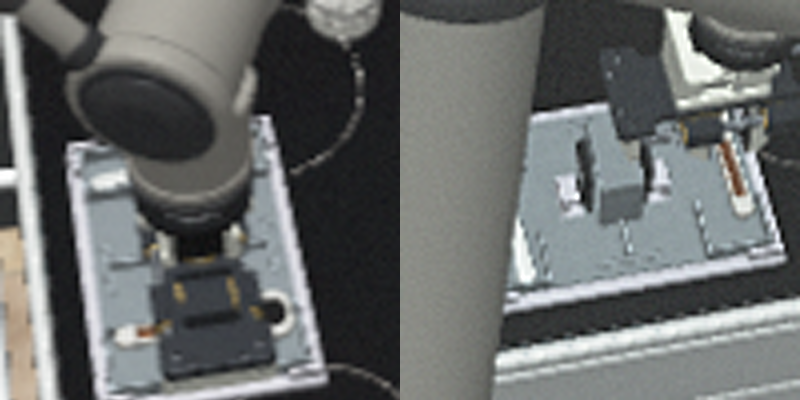

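The spoon handle lies in the narrow bay (side crop (105,183), top (522,255)). The opener is above the wide bay, so I'll lower it.

Emit:
arm_command(xyz=[[0, 1, -12], [0, 0, -12], [0, 0, -8], [0, 0, -4], [0, 0, -2], [0, 0, -1], [0, 0, 0], [0, 0, 0]], spin=[0, 0, 0, 0, 0, 0, 0, 0])

```text
time: 13.0
tool_pos: [0.455, -0.1326, 0.0341]
tool_rot: [3.141, -0.0, 0.009]
contact_force: [-2.6, 1.1, 5.2]
opening: 0.0274
grip_force: 19.9
```

Emit:
arm_command(xyz=[[0, 0, 0], [0, 0, 0], [0, 0, 0], [0, 0, 0], [0, 0, 10], [0, 0, 20], [0, 0, 30], [0, 0, 40], [0, 0, 40], [0, 0, 0], [0, 0, 0]], spin=[0, 0, 0, 0, 0, 0, 0, 0, 0, 0, 0], jaw=-0.15)

```text
time: 14.1
tool_pos: [0.4552, -0.1327, 0.1747]
tool_rot: [3.14, -0.002, 0.008]
contact_force: [-0.8, 0.2, -0.4]
opening: 0.0393
grip_force: 0.0
```

Emit:
arm_command(xyz=[[0, 20, 0], [0, 30, 0], [0, 24, 0], [0, 9, 0], [0, 0, 0], [0, 0, 0], [0, 0, 0]], spin=[0, 0, 0, 0, 0, 0, 0], jaw=1)

```text
time: 14.8
tool_pos: [0.4549, -0.0504, 0.1733]
tool_rot: [3.141, 0.0, 0.008]
contact_force: [0.1, 0.4, 0.4]
opening: 0.0892
grip_force: 0.0
```

```bash
python3 - <<'E'
from h import *
from cell import *
ims=[]
for n,b in(("side",(255,165,345,265)),("top",(285,180,385,280))):
    c=read_camera(n);np.savez(n+"7.npz",**c);ims.append(cv2.resize(c["img"][b[1]:b[3],b[0]:b[2]],(400,400*(b[3]-b[1])//(b[2]-b[0])),interpolation=cv2.INTER_CUBIC)[:400])
cv2.imwrite("pics/loaded.png",np.hstack(ims)[:,:,::-1]);o=observe();print(o["opening"],o["tool_pos"].round(4),np.degrees(o["tool_rot"]).round(2))
E
```

```text
0.09137257776554174 [ 0.4549 -0.0504  0.1734] [1.7999e+02 1.0000e-02 4.2000e-01]
```

View pics/loaded.png

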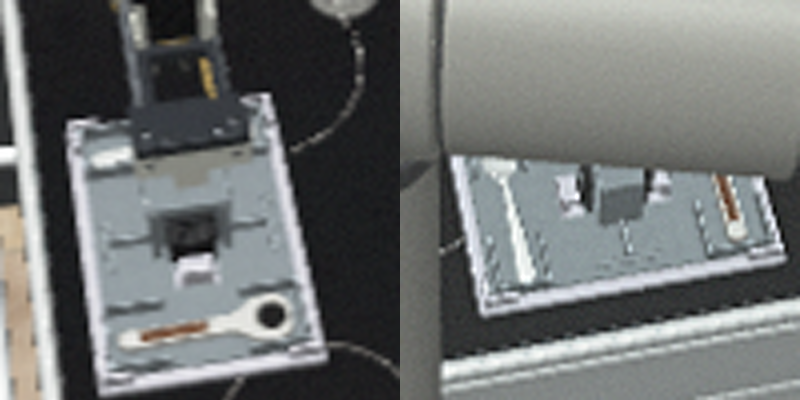

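Both pieces lie in their bays: opener at side crop (210,322), spoon at top crop (515,225). Now lowering onto the tower.

Emit:
arm_command(xyz=[[0, 1, -30], [0, 0, -30], [0, 0, -25], [0, 0, -15], [0, 0, -10], [0, 0, -5], [0, 0, -1], [0, 0, 0], [0, 0, 0]], spin=[0, 0, 0, 0, 0, 0, 0, 0, 0])

```text
time: 15.8
tool_pos: [0.4554, -0.0487, 0.0582]
tool_rot: [3.141, -0.001, 0.008]
contact_force: [0.3, 0.5, 0.8]
opening: 0.0923
grip_force: 0.0
```

Emit:
arm_command(xyz=[[0, 0, 0], [0, 0, 0], [0, 0, 0], [0, 0, 0], [0, 0, 0], [0, 0, 0], [0, 0, 0], [0, 0, 0], [0, 0, 0], [0, 0, 0]], spin=[0, 0, 0, 0, 0, 0, 0, 0, 0, 0], jaw=-1, squeeze=35)

```text
time: 16.8
tool_pos: [0.4549, -0.0484, 0.058]
tool_rot: [-3.141, -0.0, 0.008]
contact_force: [-1.5, 2.7, 6.9]
opening: 0.0362
grip_force: 35.0
```

Emit:
arm_command(xyz=[[0, 0, 1], [0, 0, 2], [0, 0, 3], [0, 0, 4], [0, 0, 0], [0, 0, 0]], spin=[0, 0, 0, 0, 0, 0])

```text
time: 17.4
tool_pos: [0.455, -0.0486, 0.0676]
tool_rot: [3.141, -0.0, 0.008]
contact_force: [0.2, -0.6, -4.2]
opening: 0.036
grip_force: 35.0
```

Emit:
arm_command(xyz=[[0, 0, 3], [0, 0, 5], [0, 0, 7], [0, 0, 8], [0, 0, 8], [0, 0, 8], [0, 0, 8], [0, 0, 8], [0, 0, 7], [0, 0, 5], [0, 0, 3], [0, 0, 0], [0, 0, 0], [0, 0, 0], [0, 0, 0], [0, 0, 0]], spin=[0, 0, 0, 0, 0, 0, 0, 0, 0, 0, 0, 0, 0, 0, 0, 0])

```text
time: 19.0
tool_pos: [0.4548, -0.0485, 0.1373]
tool_rot: [-3.142, 0.0, 0.008]
contact_force: [0.2, 0.2, -4.8]
opening: 0.036
grip_force: 35.0
```

```bash
python3 - <<'E'
from h import *
from cell import *
c=read_camera("side");P=cloud(c).reshape(-1,3)
q=P[(abs(P[:,0]-.4545)<.075)&(P[:,1]>-.165)&(P[:,1]<-.09)&(P[:,2]>.085)&(P[:,2]<.12)]
print(len(q),np.median(q,0).round(4),"plane",np.linalg.lstsq(np.c_[q[:,:2],np.ones(len(q))],q[:,2],rcond=None)[0].round(4))
img=c["img"].reshape(-1,3).astype(int);k=(abs(P[:,0]-.4545)<.075)&(P[:,1]>-.165)&(P[:,1]<-.09)&(P[:,2]>.085)&(P[:,2]<.13)
red=k&(img[:,0]-img[:,2]>40);print("opener inlay",red.sum(),np.median(P[red],0).round(4))
b=k&(img.min(1)>200);print("bright",b.sum(),np.percentile(P[b],[5,95],axis=0).round(3).tolist())
b=(img.min(1)>200)&(abs(P[:,0]-.4545)<.08)&(P[:,1]>.01)&(P[:,1]<.07)&(P[:,2]>.085)&(P[:,2]<.13);print("spoon bright",b.sum(),np.percentile(P[b],[5,50,95],axis=0).round(3).tolist() if b.any() else "")
o=observe();print(o["tool_pos"].round(4),o["tool_rot"].round(4),o["contact_force"].round(1),o["opening"],o["grip_force"],o["time"])
E
```

```text
926 [ 0.4546 -0.1306  0.094 ] plane [ 0.0134 -0.0563  0.0819]
opener inlay 27 [ 0.4322 -0.1355  0.0994]
bright 100 [[0.394, -0.148, 0.096], [0.511, -0.117, 0.103]]
spoon bright 57 [[0.396, 0.025, 0.091], [0.499, 0.033, 0.095], [0.515, 0.044, 0.1]]
[ 0.4549 -0.0485  0.1374] [-3.1416e+00  3.0000e-04  8.4000e-03] [ 0.4  0.3 -5.2] 0.0356435102580429 34.98670756816864 19.05
```

```bash
python3 -c "
from cell import *
print(hand_in())"
```

```text
the job is handed in; nothing more can be done
None
```

I handed the job in at about 19 s: the teaspoon and the bottle opener are in their compartments, and the arm is holding the loaded cassette by its pinched catches, about 8 cm above the stand. The last camera and force readings agree with this, but I did not check the other objects again after the lift.

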